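# Put the barista's tools back in their docks

### The job

Tidy the coffee station: stand the tamper, the pocket scale, the square bean tin and the espresso cup each in the wooden dock whose outline matches its foot in shape and size, upright and flat on the cork inside the rim. Any order will do; do not knock any of them over, and leave the green milk pitcher and the stack of paper cups where they stand.

Things in the scene. Friction and masses are not known exactly. Their poses are not given: they have to be found in the camera images.
- tamper_mid (a point): Coffee tamper standing upright, 80 mm tall: a steel foot disc 58 mm in diameter and 20 mm high, a thin neck, and on top a black upright cylindrical handle 32 mm in diameter from 42 mm to 80 mm above its underside (grip it there). About 0.3 kg. The point is on its axis, 40 mm above its underside; z along the axis, up. Round: yaw does not matter. It belongs in the big round dock.
- scale_mid (a point): Pocket coffee scale lying flat: a black slab 100 mm (its x) by 54 mm (its y) by 20 mm high with a steel plate on top. Grip it across the 54 mm. About 0.2 kg. The point is its centre, 10 mm above its underside; z up. It belongs in the oblong dock, either way round.
- tin_mid (a point): Closed square bean tin in plain metal, 52 x 52 mm (sides along its x and y) and 72 mm tall. About 0.22 kg. The point is its centre, 36 mm above its underside; z up. It belongs in the square dock, any of four ways round.
- cup_mid (a point): White ceramic espresso cup without handle, open at the top, standing upright: 36 mm in diameter at the foot, 41 mm from 12 mm up, 42 mm at the rim, 55 mm tall, wall 3 mm. About 0.12 kg. The point is on its axis, half-way up (27.5 mm above its underside); z up. Round: yaw does not matter. It belongs in the small round dock.
- dock_big_round: Round wooden dock, 74 mm in diameter inside the rim, 86 mm outside. Its frame origin lies at the centre of its underside, on the counter; z up. Fixed to the counter. Cork floor 4 mm above the counter, rim 6 mm wide with its top 8 mm above the counter (so 4 mm above the floor).
- dock_small_round: Round wooden dock, 58 mm in diameter inside the rim, 70 mm outside. Its frame origin lies at the centre of its underside, on the counter; z up. Fixed to the counter. Cork floor 4 mm above the counter, rim 6 mm wide with its top 8 mm above the counter (so 4 mm above the floor).
- dock_square: Square wooden dock, 68 x 68 mm inside the rim, 80 x 80 mm outside, sides along its x and y. Its frame origin lies at the centre of its underside, on the counter; z up. Fixed to the counter. Cork floor 4 mm above the counter, rim 6 mm wide with its top 8 mm above the counter (so 4 mm above the floor).
- dock_oblong: Oblong wooden dock, 116 mm (its x) by 70 mm (its y) inside the rim, 128 x 82 mm outside. Its frame origin lies at the centre of its underside, on the counter; z up. Fixed to the counter. Cork floor 4 mm above the counter, rim 6 mm wide with its top 8 mm above the counter (so 4 mm above the floor).
- pitcher: Bystander: green milk pitcher with a handle, 68 mm in diameter, 75 mm tall, at the left edge of the work. Origin at the centre of its underside. Leave alone.
- cup_stack: Bystander: stack of upturned small red paper cups, 66 mm in diameter, 80 mm tall, at the right edge of the work. Origin at the centre of its underside. Leave alone.
There are look-alikes about, which are no part of the job. Leave any red look-alike of the part that bears cup_mid alone.

How it is judged:
At the end, for the whole second after the job is handed in: Tamper in the big round dock, scale in the oblong, tin in the square, cup in the small round one: each within 13 mm of the dock's centre, flat on its floor (at most 1.4 mm above it, tilt under 0.03 rad), at rest (under 10 mm/s and 0.1 rad/s) (horizontal distance between tamper_mid and dock_big_round below 0.013 m and height (world z) of tamper_mid below 0.0454 m and angle between each of tamper_mid, scale_mid, tin_mid, cup_mid's own z axis and vertical below 0.03 rad and linear speed of each of tamper, scale, tin, cup below 0.01 m/s and angular speed of each of tamper, scale, tin, cup below 0.1 rad/s and horizontal distance between scale_mid and dock_oblong below 0.013 m and height (world z) of scale_mid below 0.0154 m and horizontal distance between tin_mid and dock_square below 0.013 m and height (world z) of tin_mid below 0.0414 m and horizontal distance between cup_mid and dock_small_round below 0.013 m and height (world z) of cup_mid below 0.0329 m); the robot touches nothing.
It fails at once if one of the four things is knocked over (tilted more than 0.9 rad) (angle between any of tamper_mid, scale_mid, tin_mid, cup_mid's own z axis and vertical above 0.9 rad).
It fails at once if the pitcher is moved more than 20 mm (distance of pitcher from where it was at the start of the episode above 0.02 m).
It fails at once if the cup stack is moved more than 20 mm (distance of cup_stack from where it was at the start of the episode above 0.02 m).
It also fails if it takes over 102 s, if anything falls off the work surface, if the arm or the gripper's body presses on something with over 40 N, if the wrist force passes 120 N, or if a joint passes its speed limit or range.

### The arm

A 6-joint arm with a two-finger parallel gripper is mounted at the origin on the work surface. World frame = base frame: x ahead of the robot, y to its left, z up, the work surface at z = 0. Lengths are in m, angles in rad, forces in N, time in s.
With the tool pointing down it reaches from about 0.35 to 0.975 m from the base axis. Payload 4.9 kg.
Tool frame: the origin (TCP) lies on the front face of the gripper's body, between the roots of the fingers; the fingertips stand ctrl.finger_overhang ahead of it and the grasp point (between the pads) lies 54 mm ahead of it (ctrl.finger_overhang is the distance from the TCP to the fingertips, in m); z points along the fingers, y is the line along which they close (so a half turn about z gives the same grasp; the last joint's range is limited). The gripper opens to 85 mm and grips with 20 to 120 N. Pads are 22 mm wide; open, the fingers measure 114 mm over their backs; the gripper's body (76 mm by 85 mm) begins 54 mm behind the grasp point. The pads swing forward as they close: fully open they stand 13 mm farther back than shut.
Start: joints at [-1.332, 0.053, 1.613, -0, 1.476, -0.119], TCP at [0.219, -0.585, 0.304] pointing down, gripper open.
Joint ranges: [-3.01, 3.01], [-1.01, 2.22], [0.06, 2.58], [-1.02, 4.17], [0.09, 2.62], [-3.14, 3.14]. Speed limits (rad/s): [2.57, 2.57, 3.14, 3.14, 3.14, 3.14].

### API

Orientations are given as a rotation vector (axis times angle).
In Python, from station import ctrl, vision gives the robot as it stands. The module is installed in compiled form; this text tells all that it offers.
- The arm moves only by the tool drive_tool, never from a script. Its argument "rows" is a list of rows, each a list of 2 entries, a list of its own where there are three numbers: the shift along the tool's x, y, z in m, then the turn about the tool's z in rad. A call has 1 to 10 rows; each row shifts and turns the commanded pose from where the row before left it, along the tool's axes as they then stand; what a row does not reach is not made up. A row lasts 1/10 s, in which the tool goes at most 50 mm and 8.59 degrees, less where a joint would pass 70% of its speed; a pose out of reach is approached as far as the arm can. A call with a gripper value outside its range is refused whole. "jaw" is the closure, from 0 (fully open) to 1 (shut), set as the call begins (left out, the last holds). The fingers move at their own pace and stop on an object; "grip_force" is the grip in N (left out, the last holds). Time passes only in rows, so rows that do not move let the fingers close. It gives the time, the measured TCP pose, the force, the opening and the grip force at its end, in the units of the state.
- ctrl.get_obs(): the state, without advancing time (a new reading comes with each control period).
- vision.get_image(name): name is "scene" or "side" or "wrist"; returns a dict with "image" (384x512x3 uint8, blue, green, red), "vertical_fov" (degrees; the focal length in pixels is half the picture's height over the tangent of half this angle, whatever the lens; pixels are square), "cx", "cy" (the principal point, pixels), "dist_coeffs" ([k1, k2, p1, p2, k3] as OpenCV has them; the pictures are not rectified), "R" (3x3) and "t" (3): a world point X has camera coordinates R X + t. Camera axes: x right, y down, z forward; pixel columns grow to the right and rows downward; lengths in m; the calibration is good to about 2 mm. A picture is of the moment at which its call begins. There is no depth.
- ctrl.finish_job(): hands the job in; it is judged then, once.
The state is a dict: "t": time; "q": joint angles; "dq": joint speeds; "effort": joint torques, N m; "tool_pos": TCP position; "tool_rot": TCP orientation; "contact_force": force on the tool from outside, world axes, zero at the start; "wrist_torque": the same for the moment, N m; "opening": finger opening in m; "grip_force": force on a finger pad.
Only numpy, scipy, OpenCV 4.12 (cv2) and the standard library are available. Lean on these libraries where they do the work, as an engineer would, in place of code of your own. Each camera call takes 0.05 s, during which the arm holds its last target. There are 200 camera calls.

## Working session

There is one attempt and no reset: what is moved stays moved. The work goes in short steps, Python scripts to look and compute and a tool call to move; the robot and the scene stay as the last step left them, time stands still between calls to the robot, and variables do not carry over. Pictures are saved under pics/ and viewed, at most 14 in all, crops included, and the job is handed in when it is done.

Besides the shell and the picture viewer there is one more tool, called after ">>>" by a JSON object that holds its "op" and its "data". drive_tool: Moves the arm, as the interface text tells. Its arguments: {"type":"object","properties":{"rows":{"type":"array","items":{"type":"array"}},"jaw":{"type":"number"},"grip_force":{"type":"number"}},"required":["rows"]}

```bash
mkdir -p pics; cat > h.py <<'E'
import numpy as np, cv2
from station import ctrl, vision
def cam(n):
    d=vision.get_image(n); h=d["image"].shape[0]
    f=h/2/np.tan(np.radians(d["vertical_fov"])/2)
    d["K"]=np.array([[f,0,d["cx"]],[0,f,d["cy"]],[0,0,1]]); d["D"]=np.array(d["dist_coeffs"],float)
    d["R"]=np.array(d["R"]);d["t"]=np.array(d["t"]); return d
def ray(d,uv):
    p=cv2.undistortPoints(np.array(uv,float).reshape(-1,1,2),d["K"],d["D"]).reshape(-1,2)
    v=np.c_[p,np.ones(len(p))]@d["R"]; return -d["R"].T@d["t"],v
def onz(d,uv,z):
    c,v=ray(d,uv); return c+v*((z-c[2])/v[:,2])[:,None]
def proj(d,X):
    return cv2.projectPoints(np.array(X,float).reshape(-1,1,3),cv2.Rodrigues(d["R"])[0],d["t"],d["K"],d["D"])[0].reshape(-1,2)
E
python3 - <<'E'
from h import *
import pickle
D={}
for n in ("scene","side","wrist"):
    d=cam(n); D[n]=d; cv2.imwrite(f"pics/{n}0.png",d["image"]); print(n,d["K"][0,0],(-d["R"].T@d["t"]).round(3),d["R"][2].round(2))
pickle.dump(D,open("d0.pkl","wb"))
o=ctrl.get_obs(); print(o["t"],o["tool_pos"],o["tool_rot"],o["opening"],ctrl.finger_overhang)
big=cv2.resize(D["scene"]["image"],(800,600)); cv2.imwrite("pics/s.png",big)
E
```

```text
scene 424.39913619292975 [ 1.184 -0.4    0.903] [-0.57  0.34 -0.74]
side 469.96969831353897 [-0.079  0.87   1.294] [ 0.37 -0.54 -0.76]
wrist 311.5727962773101 [ 0.289 -0.559  0.374] [-0.28 -0.1  -0.96]
0.15 [ 0.21880482 -0.58504813  0.30292421] [-3.08987422e+00 -5.58754397e-01  1.25712349e-04] 0.08577293052181026 0.0726
```

View pics/s.png

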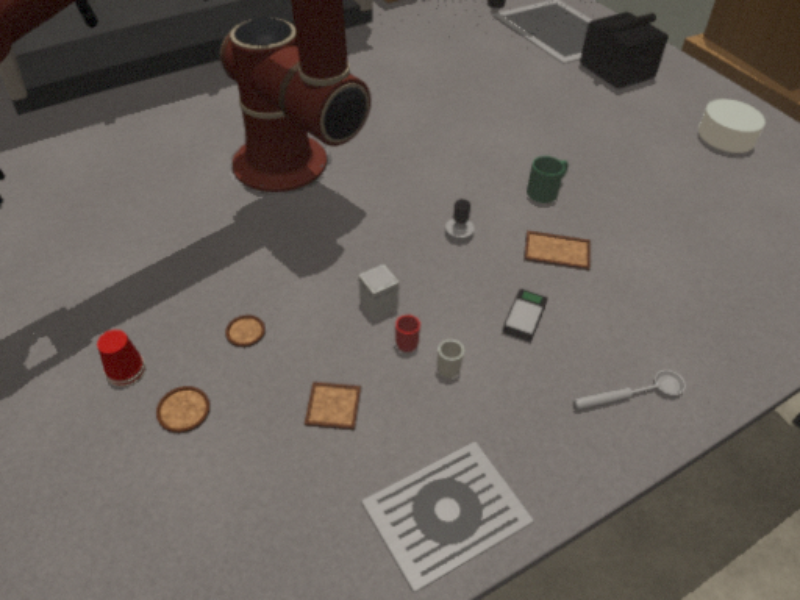

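View pics/side0.png

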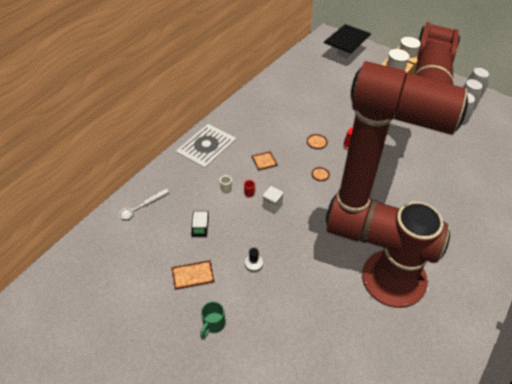

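Scene view (800x600 pixels) shows the following:
- **Things to move:** tamper (460,220), scale (525,315), tin (379,292), white cup (450,358).
- **Docks:** oblong (558,250), square (333,405), big round (183,409), small round (245,330).
- **Could be taken for the cup:** red cup (407,333), the red paper stack (120,357) and the white bowl (730,126). The white one at (450,358) matches the description.
- **Could be taken for the tamper:** the spoon/portafilter (640,390). The tamper is at (460,220).

The side view (512x384) agrees: cup (226,183), red cup (250,188), tin (273,198), tamper (254,258), scale (200,223).

```bash
cat > m.py <<'E'
from h import *
import pickle
D=pickle.load(open("d0.pkl","rb"))
def comp(m,seed):
    n,l,s,c=cv2.connectedComponentsWithStats(m.astype(np.uint8),connectivity=4)
    i=min(range(1,n),key=lambda i:np.hypot(*(c[i]-seed)) if s[i,4]>12 else 1e9); return l==i,c[i],s[i,4]
k=.64
docks={"oblong":((558*k,250*k),(193,274)),"square":((333*k,405*k),(264,160)),"big":((183*k,409*k),(317,142)),"small":((245*k,330*k),(320,174))}
for j,n in enumerate(("scene","side")):
    d=D[n]; hsv=cv2.cvtColor(d["image"],cv2.COLOR_BGR2HSV)
    m=(hsv[...,0]<25)&(hsv[...,1]>90)
    for nm,s in docks.items():
        mm,c,a=comp(m,s[j]); cn=max(cv2.findContours(mm.astype(np.uint8),0,1)[0],key=len)
        P=onz(d,cn.reshape(-1,2),.008)[:,:2]; r=cv2.minAreaRect((P*1000).astype(np.float32))
        print(n,nm,c.round(1),a,onz(d,[c],.006)[0].round(4),"rect",np.round(r[0]),np.round(r[1]),round(r[2],1))
d=D["scene"]
im=d["image"][125:260,205:375]; cv2.imwrite("pics/c1.png",cv2.resize(im,None,fx=4.5,fy=4.4,interpolation=cv2.INTER_CUBIC))
E
python3 m.py
```

```text
scene oblong [356.4 159.4] 740 [0.5336 0.3632 0.006 ] rect [535. 362.] [126.  84.] 48.2
scene square [212.6 259.2] 857 [ 0.6412 -0.1834  0.006 ] rect [ 641. -183.] [78. 80.] 54.6
scene big [116.5 261.6] 771 [ 0.5319 -0.396   0.006 ] rect [ 532. -396.] [84. 83.] 26.3
scene small [156.5 211.3] 380 [ 0.429  -0.2489  0.006 ] rect [ 430. -249.] [67. 65.] 12.5
side oblong [192.3 274.3] 890 [0.5332 0.3663 0.006 ] rect [533. 366.] [126.  83.] 48.7
side square [264.  160.2] 303 [ 0.6402 -0.18    0.006 ] rect [ 639. -179.] [77. 80.] 55.4
side big [316.6 141.1] 236 [ 0.531  -0.3922  0.006 ] rect [ 531. -391.] [77. 84.] 31.6
side small [320.1 173.7] 189 [ 0.4282 -0.2454  0.006 ] rect [ 428. -244.] [61. 67.] 30.0
```

View pics/c1.png

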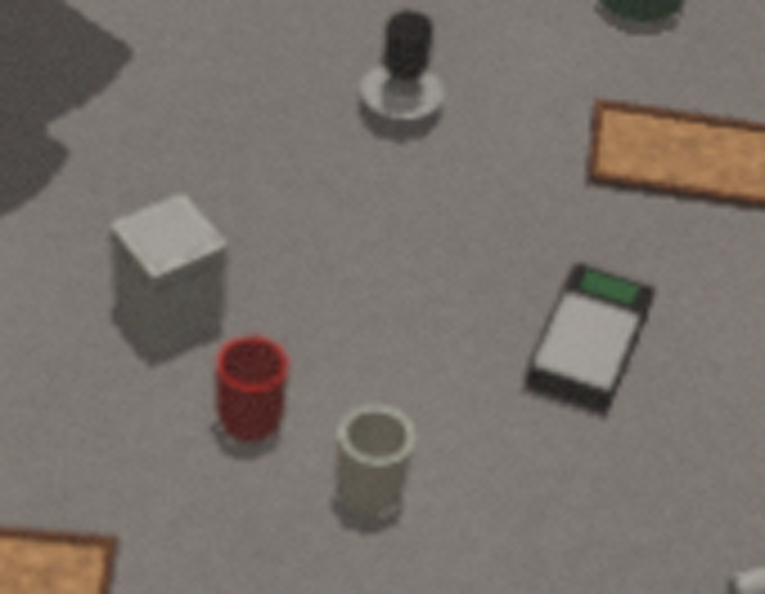

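The crop shows the white cup rim (375,435 in the crop), the red decoy (250,360), the tin top (170,235), the tamper handle top (409,18) and the scale (590,335). The white cup is the right choice. Dock sizes match those given. Next I'll take a closer look with the wrist camera.

```bash
cat > go.py <<'E'
from h import *
from scipy.spatial.transform import Rotation as Ro
def go(xyz,yaw=None):
    "yaw = world angle of tool y (closing line), mod pi"
    o=ctrl.get_obs(); R=Ro.from_rotvec(o["tool_rot"]).as_matrix(); p=np.array(o["tool_pos"])
    cur=np.arctan2(R[1,1],R[0,1]); dl=R.T@(np.array(xyz)-p)
    s=f"t {o['t']:.1f} p {p.round(4)} yaw {cur:.3f} q6 {o['q'][5]:.2f} open {o['opening']:.4f} F {np.round(o['contact_force'],1)} | delta {dl.round(4)} n>={np.linalg.norm(dl)/.05:.1f}"
    if yaw is not None:
        w=(yaw-cur+np.pi/2)%np.pi-np.pi/2; s+=f" turn {-w:.3f} (alt {-(w-np.sign(w)*np.pi):.3f})"
        c=np.cos(w); Rn=Ro.from_euler("z",w).as_matrix()@R; s+=f" delta after turn {(Rn.T@(np.array(xyz)-p)).round(4)}"
    print(s)
if __name__=="__main__":
    import sys; a=[float(x) for x in sys.argv[1:]]; go(a[:3],a[3] if len(a)>3 else None)
E
python3 go.py .5 -.2 .45 1.57
python3 - <<'E'
from h import *
import pickle
d=pickle.load(open("d0.pkl","rb"))["scene"]
f=lambda *c:[(x/4.5+205-.4,y/4.4+125-.4) for x,y in c]
def q(P):
    P=P[:,:2]; print("c",P.mean(0).round(4),"sides",np.linalg.norm(np.roll(P,-1,0)-P,axis=1).round(3),"ang",[round(float(np.arctan2(*(np.roll(P,-1,0)-P)[i][::-1])),3) for i in range(4)])
q(onz(d,f((113,233),(182,196),(226,242),(155,276)),.072))
q(onz(d,f((580,265),(653,288),(607,395),(527,378)),.02))
print("cup",onz(d,f((375,435)),.055),"tamper",onz(d,f((409,20)),.08),onz(d,f((401,92)),.02))
h=pickle.load(open("d0.pkl","rb"))["wrist"]; print(h["R"])
E
```

```text
t 0.1 p [ 0.2188 -0.585   0.3029] yaw -1.213 q6 -0.12 open 0.0858 F [ 0.  -0.   0.1] | delta [ 0.3983 -0.2624 -0.1466] n>=10.0 turn 0.359 (alt -2.783) delta after turn [ 0.2809 -0.3855 -0.1464]
c [ 0.4889 -0.0147] sides [0.053 0.048 0.051 0.044] ang [1.721, 0.076, -1.49, -3.032]
c [0.643  0.1977] sides [0.048 0.098 0.048 0.105] ang [0.631, -0.959, -2.362, 2.184]
cup [[0.66838009 0.01771925 0.055     ]] tamper [[0.39398941 0.22213245 0.08      ]] [[0.3996995  0.21818407 0.02      ]]
[[ 0.35085102 -0.93642619 -0.00309088]
 [-0.89500847 -0.33630022  0.29302219]
 [-0.27543312 -0.10004078 -0.95610064]]
```

>>> {"op": "drive_tool", "data": {"rows": [[[0.028, -0.038, -0.02], 0.1], [[0.028, -0.038, -0.02], 0.1], [[0.028, -0.038, -0.02], 0.1], [[0.028, -0.038, -0.02], 0.06], [[0.028, -0.038, -0.02], 0], [[0.028, -0.038, 0], 0], [[0.028, -0.038, 0], 0], [[0.028, -0.038, 0], 0], [[0.028, -0.038, 0], 0], [[0.028, -0.038, 0], 0]]}}

```text
t: 1.15
tool_pos: [0.4632, -0.1903, 0.4013]
tool_rot: [3.141, -0.003, 0.0]
contact_force: [0.1, -0.9, -0.9]
opening: 0.0855
grip_force: 0.0
```

```bash
python3 - <<'E'
from h import *
import pickle
d=cam("wrist"); pickle.dump(d,open("w1.pkl","wb")); cv2.imwrite("pics/w1.png",cv2.resize(d["image"],(800,600)))
E
python3 go.py .5 .2 .4 -1.57
```

```text
t 1.2 p [ 0.466  -0.1853  0.4012] yaw -1.566 q6 1.04 open 0.0851 F [ 0.1  3.8 -2. ] | delta [ 0.0358 -0.3851  0.0031] n>=7.7 turn 0.004 (alt -3.138) delta after turn [ 0.0343 -0.3853  0.0031]
```

View pics/w1.png

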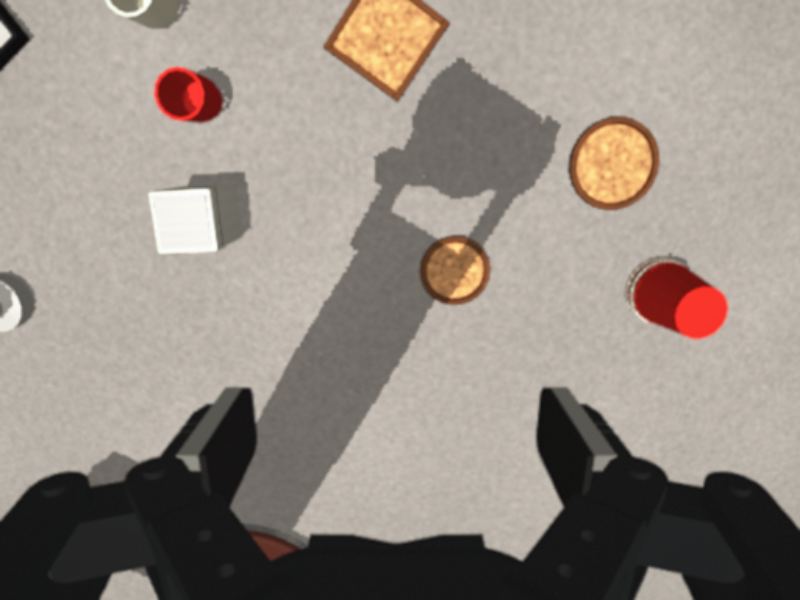

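The wrist view (800x600) shows the docks: square (388,38), big (615,163) and small (455,270). It also shows the tin top (185,221), the red cup (180,94), and the white cup partly at (130,5). Next is the left half.

>>> {"op": "drive_tool", "data": {"rows": [[[0.004, -0.04, 0], 0], [[0.004, -0.04, 0], 0], [[0.004, -0.04, 0], 0], [[0.004, -0.04, 0], 0], [[0.004, -0.04, 0], 0], [[0.004, -0.04, 0], 0], [[0.004, -0.04, 0], 0], [[0.004, -0.04, 0], 0], [[0, 0, 0], 0], [[0, 0, 0], 0]]}}

```text
t: 2.2
tool_pos: [0.495, 0.1284, 0.401]
tool_rot: [3.141, -0.0, -0.001]
contact_force: [-0.0, 0.0, 0.1]
opening: 0.0853
grip_force: 0.0
```

```bash
python3 - <<'E'
from h import *
import pickle
d=cam("wrist"); pickle.dump(d,open("w2.pkl","wb")); cv2.imwrite("pics/w2.png",cv2.resize(d["image"],(800,600)))
E
python3 go.py .5 .2 .4 -1.57
sed -i '/^docks/,$d' m.py
cat > m2.py <<'E'
from m import *
import pickle
for f,seeds in (("w1.pkl",{"square":(388,38),"big":(615,163),"small":(455,270)}),("w2.pkl",{"square":(0,0),"oblong":(0,0)})):
    d=pickle.load(open(f,"rb")); hsv=cv2.cvtColor(d["image"],cv2.COLOR_BGR2HSV)
    m=((hsv[...,0]<25)&(hsv[...,1]>70)).astype(np.uint8)
    for cn in cv2.findContours(m,0,1)[0]:
        if cv2.contourArea(cn)<500: continue
        P=onz(d,cn.reshape(-1,2),.008)[:,:2]; r=cv2.minAreaRect((P*1000).astype(np.float32)); b=cv2.boxPoints(r)
        e=[b[1]-b[0],b[2]-b[1]]; e=max(e,key=np.linalg.norm)
        print(f,cn.reshape(-1,2).mean(0).round(),"c",np.round(r[0],1),np.round(r[1],1),"long ang",round(float(np.arctan2(e[1],e[0])),3))
E
python3 m2.py
```

```text
t 2.2 p [0.4951 0.1276 0.4011] yaw -1.573 q6 1.68 open 0.0856 F [ 0.1  0.8 -1. ] | delta [ 0.0048 -0.0724  0.001 ] n>=1.5 turn -0.003 (alt 3.139) delta after turn [ 0.0049 -0.0724  0.001 ]
w1.pkl [435. 193.] c [ 393.7 -481.6] [111.2  66. ] long ang 1.031
w1.pkl [291. 173.] c [ 428.  -248.2] [67.6 67.7] long ang -1.57
w1.pkl [393. 104.] c [ 530.7 -394.9] [82.7 84.8] long ang -1.548
w1.pkl [119.  61.] c [592.2  -2.2] [63.7 47. ] long ang 1.455
w1.pkl [247.  25.] c [ 639.4 -181.8] [79.8 79.9] long ang -0.611
w2.pkl [484. 192.] c [ 427.9 -246.7] [66.3 71.2] long ang -1.562
w2.pkl [ 94. 124.] c [532.3 364.9] [128.4  83.6] long ang 0.847
w2.pkl [361.  85.] c [590.2 -24.6] [46.7 58.5] long ang -1.556
w2.pkl [468.  51.] c [ 639.3 -180.7] [80.9 81. ] long ang -0.612
```

View pics/w2.png

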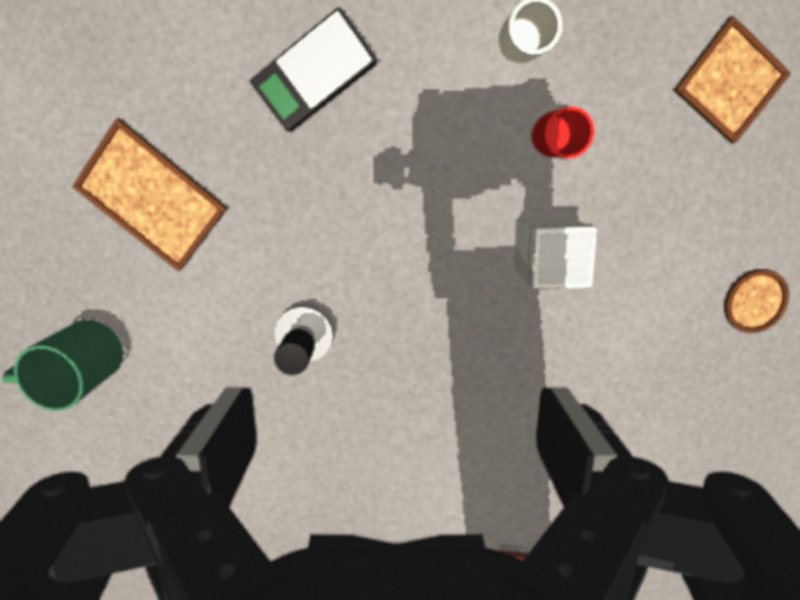

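The view (800x600) shows the scale (315,70), white cup rim (536,27), red decoy (563,132), tin top (566,257), tamper handle top (292,358), oblong dock (150,195) and pitcher (70,365). Cube and slab corners next.

```bash
cat > m3.py <<'E'
from h import *
import pickle
w1,w2=[pickle.load(open(f"w{i}.pkl","rb")) for i in (1,2)]
f=lambda *c:[((x+.5)*.64-.5,(y+.5)*.64-.5) for x,y in c]
def q(n,P):
    P=P[:,:2]; e=np.roll(P,-1,0)-P; print(n,"c",P.mean(0).round(4),"sides",np.linalg.norm(e,axis=1).round(3),"ang",np.arctan2(e[:,1],e[:,0]).round(3))
q("tin1",onz(w1,f((150,191),(215,188),(218,252),(157,254)),.072))
q("tin2",onz(w2,f((536,228),(597,227),(592,287),(537,288)),.072))
q("scale",onz(w2,f((339,9),(377,60),(290,130),(251,82)),.02))
print("cup",onz(w2,f((536,27)),.055),"tamper top",onz(w2,f((292,359)),.08))
h=cv2.cvtColor(w2["image"],cv2.COLOR_BGR2HSV); 
for nm,d,box in (("foot",w2,(270,300,340,370)),):
    pass
print("foot",onz(w2,f((303,335)),.02))
# refine black handle / tin by mask
g=w2["image"].max(2)<45
m=np.zeros_like(g); m[195:245,165:215]=g[195:245,165:215]
ys,xs=np.nonzero(m); print("handle bbox px800",xs.min()/.64,xs.max()/.64,ys.min()/.64,ys.max()/.64)
ref=[[.39,.22,.08],[.39,.22,.042]]; print((proj(w2,ref)/.64).round())
E
python3 m3.py
```

```text
tin1 c [ 0.4853 -0.0147] sides [0.055 0.053 0.053 0.053] ang [-1.542  3.087  1.596 -0.023]
tin2 c [ 0.4858 -0.0151] sides [0.051 0.052 0.048 0.052] ang [-1.547 -3.109  1.592  0.099]
scale c [0.6393 0.1992] sides [0.051 0.097 0.052 0.097] ang [-2.479  2.206  0.67  -0.939]
cup [[0.66700226 0.01854478 0.055     ]] tamper top [[0.39687629 0.21945483 0.08      ]]
foot [[0.39649354 0.22073705 0.02      ]]
handle bbox px800 281.25 312.5 329.6875 357.8125
[[292. 366.]
 [300. 349.]]
```

>>> {"op": "drive_tool", "data": {"rows": [[[-0.0197, -0.0185, 0.04], 0], [[-0.0197, -0.0185, 0.04], 0], [[-0.0197, -0.0185, 0.04], 0], [[-0.0197, -0.0185, 0.03], 0], [[-0.0197, -0.0185, 0.02], 0], [[0, 0, 0.03], 0], [[0, 0, 0.03], 0], [[0, 0, 0.03], 0], [[0, 0, 0.02], 0], [[0, 0, 0.006], 0]]}}

```text
t: 3.25
tool_pos: [0.3956, 0.2187, 0.1128]
tool_rot: [3.14, -0.007, -0.007]
contact_force: [-1.0, -0.3, -0.0]
opening: 0.0854
grip_force: 0.0
```

```bash
python3 go.py .3965 .22 .115 -1.57; python3 - <<'E'
from h import *
print(ctrl.finger_overhang)
d=cam("scene"); cv2.imwrite("pics/s2.png",cv2.resize(d["image"][80:200,230:390],None,fx=4,fy=4,interpolation=2))
E
```

```text
t 3.2 p [0.3956 0.2187 0.1128] yaw -1.575 q6 1.92 open 0.0854 F [-1.  -0.3 -0. ] | delta [ 0.0009 -0.0013 -0.0022] n>=0.1 turn -0.005 (alt 3.136) delta after turn [ 0.0009 -0.0013 -0.0022]
0.0726
```

View pics/s2.png

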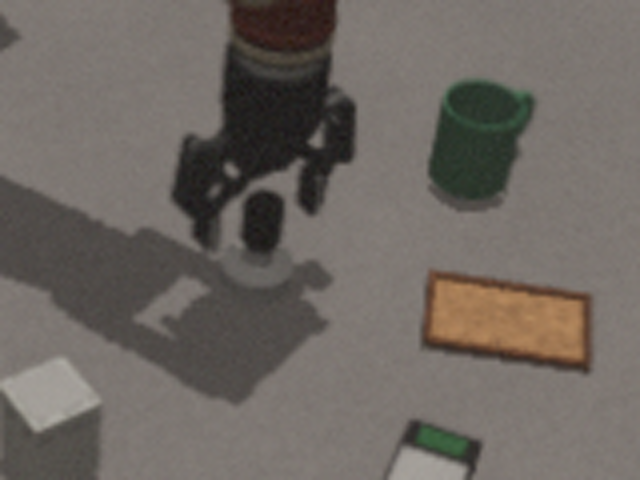

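The tamper handle (262,220) sits midway between the fingertips, so I close on it.

>>> {"op": "drive_tool", "data": {"rows": [[[0, 0, 0], 0], [[0, 0, 0], 0], [[0, 0, 0], 0], [[0, 0, 0], 0], [[0, 0, 0], 0], [[0, 0, 0], 0], [[0, 0, 0], 0], [[0, 0, 0], 0]], "jaw": 1, "grip_force": 50}}

```text
t: 4.1
tool_pos: [0.3977, 0.2207, 0.1168]
tool_rot: [-3.141, 0.003, -0.003]
contact_force: [-0.4, -1.2, 5.9]
opening: 0.0307
grip_force: 50.1
```

```bash
python3 go.py .531 -.395 .24 -1.57
```

```text
t 4.1 p [0.3977 0.2207 0.1168] yaw -1.573 q6 1.92 open 0.0307 F [-0.4 -1.2  5.9] | delta [ 0.1347  0.6154 -0.1231] n>=12.8 turn -0.003 (alt 3.139) delta after turn [ 0.133   0.6158 -0.1231]
```

>>> {"op": "drive_tool", "data": {"rows": [[[0, 0, -0.02], 0], [[0, 0, -0.04], 0], [[0, 0, -0.04], 0], [[0.005, 0.02, -0.023], 0], [[0.01, 0.045, 0], 0], [[0.01, 0.045, 0], 0], [[0.01, 0.045, 0], 0], [[0.01, 0.045, 0], 0], [[0.01, 0.045, 0], 0], [[0.01, 0.045, 0], 0]]}}

```text
t: 5.1
tool_pos: [0.4607, -0.0712, 0.2374]
tool_rot: [-3.141, 0.004, 0.002]
contact_force: [1.2, 0.4, -3.6]
opening: 0.0306
grip_force: 50.6
```

>>> {"op": "drive_tool", "data": {"rows": [[[0.01, 0.045, 0], 0], [[0.01, 0.045, 0], 0], [[0.01, 0.045, 0], 0], [[0.01, 0.045, 0], 0], [[0.01, 0.045, 0], 0], [[0.01, 0.045, 0], 0], [[0.005, 0.03, 0], 0], [[0, 0.01, 0], 0], [[0, 0, 0], 0], [[0, 0, 0], 0]]}}

```text
t: 6.1
tool_pos: [0.5252, -0.3786, 0.2374]
tool_rot: [-3.139, 0.003, 0.002]
contact_force: [-0.2, 0.1, -3.6]
opening: 0.0302
grip_force: 50.8
```

```bash
python3 go.py .531 -.395 .1215 -1.57;  python3 - <<'E'
from h import *
d=cam("wrist"); cv2.imwrite("pics/w3.png",d["image"])
E
```

```text
t 6.1 p [ 0.5252 -0.3786  0.2374] yaw -1.573 q6 0.83 open 0.0302 F [-0.2  0.1 -3.6] | delta [0.0059 0.0167 0.1158] n>=2.3 turn -0.003 (alt 3.139) delta after turn [0.0059 0.0167 0.1158]
```

View pics/w3.png

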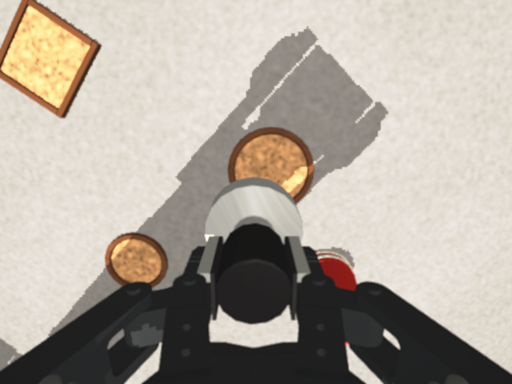

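The tamper is held upright (shaft centre 255,270), and the big dock (270,165) is just ahead. I'm checking clearance to the stack before lowering.

```bash
python3 - <<'E'
from m3 import *
print("stack top",onz(w1,f((701,313)),.08),"pitcher top",onz(w2,f((48,378)),.075))
E
```

```text
tin1 c [ 0.4853 -0.0147] sides [0.055 0.053 0.053 0.053] ang [-1.542  3.087  1.596 -0.023]
tin2 c [ 0.4858 -0.0151] sides [0.051 0.052 0.048 0.052] ang [-1.547 -3.109  1.592  0.099]
scale c [0.6393 0.1992] sides [0.051 0.097 0.052 0.097] ang [-2.479  2.206  0.67  -0.939]
cup [[0.66700226 0.01854478 0.055     ]] tamper top [[0.39687629 0.21945483 0.08      ]]
foot [[0.39649354 0.22073705 0.02      ]]
handle bbox px800 281.25 312.5 329.6875 357.8125
[[292. 366.]
 [300. 349.]]
stack top [[ 0.40738597 -0.45687171  0.08      ]] pitcher top [[0.37321506 0.45377233 0.075     ]]
```

>>> {"op": "drive_tool", "data": {"rows": [[[0.003, 0.008, 0.02], 0], [[0.003, 0.009, 0.03], 0], [[0, 0, 0.03], 0], [[0, 0, 0.02], 0], [[0, 0, 0.008], 0], [[0, 0, 0.003], 0], [[0, 0, 0], 0], [[0, 0, 0], 0]]}}

```text
t: 6.95
tool_pos: [0.5324, -0.3972, 0.1294]
tool_rot: [3.14, -0.003, 0.004]
contact_force: [0.5, 0.3, -2.7]
opening: 0.0304
grip_force: 50.8
```

```bash
python3 go.py .531 -.395 .1208 -1.57
```

```text
t 7.0 p [ 0.5324 -0.3972  0.1294] yaw -1.573 q6 0.82 open 0.0304 F [ 0.5  0.3 -2.7] | delta [-0.0014 -0.0022  0.0086] n>=0.2 turn -0.003 (alt 3.139) delta after turn [-0.0014 -0.0022  0.0086]
```

>>> {"op": "drive_tool", "data": {"rows": [[[-0.001, -0.002, 0.003], 0], [[0, 0, 0.003], 0], [[0, 0, 0.002], 0], [[0, 0, 0], 0], [[0, 0, 0], 0]]}}

```text
t: 7.45
tool_pos: [0.5308, -0.3951, 0.1209]
tool_rot: [3.141, -0.003, 0.001]
contact_force: [-3.7, 2.0, 6.5]
opening: 0.0305
grip_force: 51.7
```

>>> {"op": "drive_tool", "data": {"rows": [[[0, 0, 0], 0], [[0, 0, 0], 0], [[0, 0, 0], 0], [[0, 0, 0], 0], [[0, 0, 0], 0], [[0, 0, 0], 0], [[0, 0, -0.03], 0], [[0, 0, -0.04], 0], [[0, 0, -0.04], 0], [[0, 0, -0.04], 0]], "jaw": 0}}

```text
t: 8.45
tool_pos: [0.5304, -0.3946, 0.2708]
tool_rot: [-3.141, 0.003, 0.0]
contact_force: [-0.3, 0.2, 1.5]
opening: 0.0852
grip_force: 0.0
```

```bash
python3 go.py .4855 -.015 .2 -1.57; python3 - <<'E'
from h import *
d=cam("wrist"); cv2.imwrite("pics/w4.png",d["image"])
E
```

```text
t 8.4 p [ 0.5304 -0.3946  0.2708] yaw -1.573 q6 0.82 open 0.0852 F [-0.3  0.2  1.5] | delta [-0.0457 -0.3795  0.0709] n>=7.8 turn -0.003 (alt 3.139) delta after turn [-0.0446 -0.3797  0.0709]
```

View pics/w4.png

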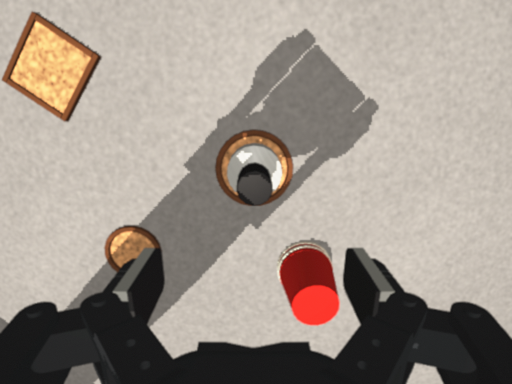

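The tamper stands centred in the big dock (255,165). The tin is next.

>>> {"op": "drive_tool", "data": {"rows": [[[-0.0055, -0.047, 0.008], 0], [[-0.0055, -0.047, 0.008], 0], [[-0.0055, -0.047, 0.008], 0], [[-0.0055, -0.047, 0.008], 0], [[-0.0055, -0.047, 0.008], 0], [[-0.0055, -0.047, 0.008], 0], [[-0.0055, -0.047, 0.008], 0], [[-0.0055, -0.04, 0.008], 0], [[0, -0.01, 0], 0], [[0, 0, 0], 0]]}}

```text
t: 9.5
tool_pos: [0.4872, -0.0146, 0.2053]
tool_rot: [3.141, 0.001, 0.0]
contact_force: [0.4, 0.5, -0.3]
opening: 0.0853
grip_force: 0.0
```

```bash
python3 go.py .4855 -.015 .095 -1.57
```

```text
t 9.5 p [ 0.4872 -0.0146  0.2053] yaw -1.570 q6 1.39 open 0.0853 F [ 0.4  0.5 -0.3] | delta [-0.0018  0.0004  0.1103] n>=2.2 turn -0.000 (alt 3.141) delta after turn [-0.0018  0.0004  0.1103]
```

>>> {"op": "drive_tool", "data": {"rows": [[[-0.002, 0, 0.03], 0], [[0, 0, 0.03], 0], [[0, 0, 0.03], 0], [[0, 0, 0.02], 0], [[0, 0, 0], 0], [[0, 0, 0], 0]]}}

```text
t: 10.1
tool_pos: [0.4861, -0.0169, 0.096]
tool_rot: [3.141, -0.006, 0.001]
contact_force: [0.2, 1.1, -0.7]
opening: 0.0851
grip_force: 0.0
```

>>> {"op": "drive_tool", "data": {"rows": [[[0, 0, 0], 0], [[0, 0, 0], 0], [[0, 0, 0], 0], [[0, 0, 0], 0], [[0, 0, 0], 0], [[0, 0, 0], 0]], "jaw": 1}}

```text
t: 10.7
tool_pos: [0.4868, -0.016, 0.0972]
tool_rot: [3.141, -0.003, 0.005]
contact_force: [0.3, -0.7, 5.6]
opening: 0.0516
grip_force: 53.3
```

```bash
python3 go.py .6395 -.181 .2 0.959
```

```text
t 10.7 p [ 0.4868 -0.016   0.0972] yaw -1.573 q6 1.39 open 0.0516 F [ 0.3 -0.7  5.6] | delta [ 0.1534  0.1648 -0.1021] n>=4.9 turn 0.610 (alt -2.532) delta after turn [ 0.2202  0.0474 -0.102 ]
```

>>> {"op": "drive_tool", "data": {"rows": [[[0, 0, -0.02], 0], [[0, 0, -0.04], 0], [[0, 0, -0.04], 0], [[0.03, 0.033, 0], 0], [[0.03, 0.033, 0], 0], [[0.03, 0.033, 0], 0], [[0.03, 0.033, 0], 0], [[0.03, 0.03, 0], 0], [[0, 0, 0], 0.1], [[0, 0, 0], 0.1]]}}

```text
t: 11.7
tool_pos: [0.6351, -0.179, 0.1938]
tool_rot: [-3.124, 0.325, 0.004]
contact_force: [-1.1, -0.0, -1.4]
opening: 0.0514
grip_force: 53.2
```

>>> {"op": "drive_tool", "data": {"rows": [[[0, 0, 0], 0.1], [[0, 0, 0], 0.1], [[0, 0, 0], 0.1], [[0, 0, 0], 0.1], [[0, 0, 0], 0.01], [[0, 0, 0], 0], [[0, 0, 0], 0]]}}

```text
t: 12.4
tool_pos: [0.6349, -0.1779, 0.1951]
tool_rot: [-2.996, 0.944, 0.001]
contact_force: [-0.0, -0.3, -1.8]
opening: 0.0518
grip_force: 53.2
```

```bash
python3 go.py .6395 -.181 .1012 .959
```

```text
t 12.4 p [ 0.6349 -0.1779  0.1951] yaw -2.182 q6 1.80 open 0.0518 F [-0.  -0.3 -1.8] | delta [ 0.0056 -0.0002  0.0939] n>=1.9 turn 0.001 (alt -3.141) delta after turn [ 0.0056 -0.0002  0.0939]
```

>>> {"op": "drive_tool", "data": {"rows": [[[0.003, 0, 0.02], 0], [[0.0025, 0, 0.03], 0], [[0, 0, 0.025], 0], [[0, 0, 0.01], 0], [[0, 0, 0.003], 0], [[0, 0, 0.002], 0], [[0, 0, 0.002], 0], [[0, 0, 0], 0], [[0, 0, 0], 0]]}}

```text
t: 13.3
tool_pos: [0.6401, -0.1814, 0.1046]
tool_rot: [2.995, -0.946, 0.003]
contact_force: [0.3, -0.1, -1.9]
opening: 0.052
grip_force: 53.1
```

```bash
python3 go.py .6395 -.181 .1012 .959
```

```text
t 13.3 p [ 0.6401 -0.1814  0.1046] yaw -2.183 q6 1.79 open 0.0520 F [ 0.3 -0.1 -1.9] | delta [-0.0007  0.      0.0034] n>=0.1 turn -0.000 (alt 3.141) delta after turn [-0.0007  0.      0.0034]
```

>>> {"op": "drive_tool", "data": {"rows": [[[0, 0, 0.002], 0], [[0, 0, 0.002], 0], [[0, 0, 0], 0], [[0, 0, 0], 0]]}}

```text
t: 13.7
tool_pos: [0.6402, -0.1814, 0.1013]
tool_rot: [2.995, -0.946, 0.002]
contact_force: [-3.4, 1.2, 5.2]
opening: 0.0513
grip_force: 53.7
```

>>> {"op": "drive_tool", "data": {"rows": [[[0, 0, 0], 0], [[0, 0, 0], 0], [[0, 0, 0], 0], [[0, 0, 0], 0], [[0, 0, -0.03], 0], [[0, 0, -0.04], 0], [[0, 0, -0.04], 0], [[0, 0, -0.04], 0], [[0, 0, 0], 0]], "jaw": 0}}

```text
t: 14.6
tool_pos: [0.6425, -0.1824, 0.2582]
tool_rot: [2.994, -0.946, 0.021]
contact_force: [0.5, -1.0, 0.6]
opening: 0.0856
grip_force: 0.0
```

```bash
python3 go.py .667 .0185 .22 0.05; python3 - <<'E'
from h import *
d=cam("wrist"); cv2.imwrite("pics/w5.png",d["image"])
import pickle; pickle.dump(d,open("w5.pkl","wb"))
E
```

```text
t 14.6 p [ 0.6425 -0.1824  0.2582] yaw -2.183 q6 1.80 open 0.0856 F [ 0.5 -1.   0.6] | delta [-0.0959 -0.1783  0.0374] n>=4.1 turn 0.909 (alt -2.233) delta after turn [-0.1999 -0.0344  0.0356]
```

View pics/w5.png

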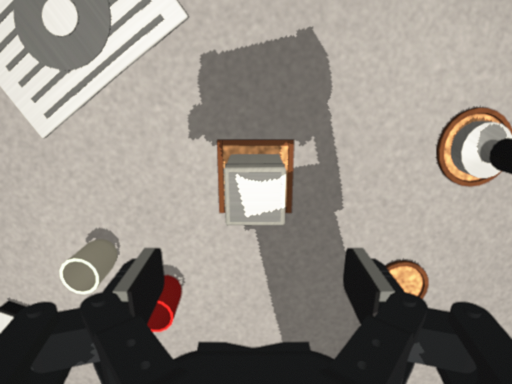

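The tin sits in the square dock (top 255,195), away from the rim edges. The white cup is next (82,275), with the red decoy at (165,305) below it. I'll grip across the line that joins the two cups.

>>> {"op": "drive_tool", "data": {"rows": [[[-0.019, -0.036, 0.006], 0], [[-0.019, -0.036, 0.006], 0], [[-0.019, -0.036, 0.006], 0], [[-0.019, -0.036, 0.006], 0], [[-0.019, -0.034, 0.006], 0], [[0, 0, 0], -0.14], [[0, 0, 0], -0.14], [[0, 0, 0], -0.14], [[0, 0, 0], -0.14], [[0, 0, 0], -0.14]]}}

```text
t: 15.65
tool_pos: [0.6631, 0.0192, 0.217]
tool_rot: [-3.138, -0.147, 0.006]
contact_force: [-0.3, 0.4, 0.6]
opening: 0.0854
grip_force: 0.0
```

>>> {"op": "drive_tool", "data": {"rows": [[[0, 0, 0], -0.14], [[0, 0, 0], -0.14], [[0, 0, 0], 0], [[0, 0, 0], 0]], "grip_force": 30}}

```text
t: 16.05
tool_pos: [0.6635, 0.0191, 0.2179]
tool_rot: [-3.089, -0.57, 0.004]
contact_force: [-0.1, -0.4, -0.5]
opening: 0.0855
grip_force: 0.0
```

```bash
python3 go.py .667 .0185 .088; python3 - <<'E'
from h import *
import pickle
d=cam("wrist"); cv2.imwrite("pics/w6.png",d["image"]); pickle.dump(d,open("w6.pkl","wb"))
E
```

```text
t 16.1 p [0.6635 0.0191 0.2179] yaw -1.206 q6 1.12 open 0.0855 F [-0.1 -0.4 -0.5] | delta [0.0033 0.002  0.1299] n>=2.6
```

View pics/w6.png

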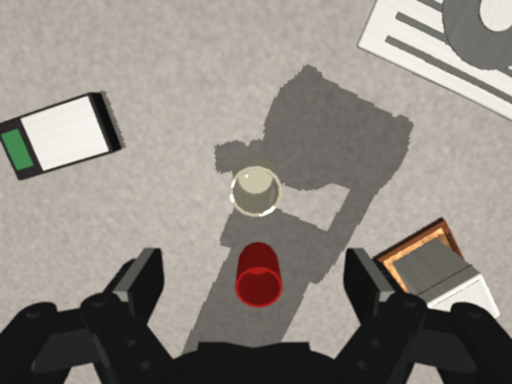

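The white cup rim is at (255,191), centred between the fingers. The red cup (259,280) lies across the closing line, so it's clear.

```bash
python3 - <<'E'
from h import *
import pickle
d=pickle.load(open("w6.pkl","rb"))
print(onz(d,[(255.5,191)],.055),onz(d,[(259,287)],.055))
# scale top corners
P=onz(d,[(0,123),(102,92),(122,149),(20,180)],.02)[:,:2]; e=np.roll(P,-1,0)-P
print(P.mean(0),np.linalg.norm(e,axis=1),np.arctan2(e[:,1],e[:,0]))
E
```

```text
[[0.66806953 0.01896585 0.055     ]] [[ 0.58747083 -0.01536856  0.055     ]]
[0.64284763 0.19490799] [0.10137113 0.04987844 0.10581906 0.05328278] [-0.96972392 -2.53517142  2.2025357   0.52345759]
```

>>> {"op": "drive_tool", "data": {"rows": [[[0.002, 0.001, 0.02], 0], [[0.0018, 0.001, 0.03], 0], [[0, 0, 0.03], 0], [[0, 0, 0.03], 0], [[0, 0, 0.015], 0], [[0, 0, 0.005], 0], [[0, 0, 0], 0], [[0, 0, 0], 0]]}}

```text
t: 16.9
tool_pos: [0.6695, 0.0185, 0.0913]
tool_rot: [3.088, 0.574, 0.004]
contact_force: [-0.1, 1.1, 0.2]
opening: 0.0852
grip_force: 0.0
```

>>> {"op": "drive_tool", "data": {"rows": [[[0, 0, 0], 0], [[0, 0, 0], 0], [[0, 0, 0], 0], [[0, 0, 0], 0], [[0, 0, 0], 0], [[0, 0, 0], 0], [[0, 0, 0], 0]], "jaw": 1, "grip_force": 30}}

```text
t: 17.6
tool_pos: [0.6688, 0.0186, 0.0904]
tool_rot: [3.088, 0.574, 0.002]
contact_force: [-1.7, 0.9, 4.9]
opening: 0.0407
grip_force: 30.5
```

```bash
python3 go.py .428 -.247 .2
```

```text
t 17.6 p [0.6688 0.0186 0.0904] yaw -1.203 q6 1.12 open 0.0407 F [-1.7  0.9  4.9] | delta [-0.3201  0.1613 -0.1099] n>=7.5
```

>>> {"op": "drive_tool", "data": {"rows": [[[0, 0, -0.02], 0], [[0, 0, -0.045], 0], [[0, 0, -0.045], 0], [[-0.02, 0.01, 0], 0], [[-0.04, 0.02, 0], 0], [[-0.04, 0.02, 0], 0], [[-0.04, 0.02, 0], 0], [[-0.04, 0.02, 0], 0], [[-0.04, 0.02, 0], 0], [[-0.04, 0.02, 0], 0]]}}

```text
t: 18.6
tool_pos: [0.4707, -0.197, 0.1985]
tool_rot: [-3.088, -0.575, 0.001]
contact_force: [0.7, -0.7, -0.3]
opening: 0.0405
grip_force: 30.7
```

>>> {"op": "drive_tool", "data": {"rows": [[[-0.03, 0.016, 0], 0], [[-0.02, 0.01, 0], 0], [[-0.01, 0.005, 0], 0], [[0, 0, 0], 0], [[0, 0, 0], 0]]}}

```text
t: 19.1
tool_pos: [0.4279, -0.2462, 0.1991]
tool_rot: [-3.088, -0.575, -0.0]
contact_force: [-0.0, 0.5, -1.3]
opening: 0.0402
grip_force: 30.7
```

```bash
python3 go.py .428 -.247 .0944; python3 - <<'E'
from h import *
d=cam("wrist"); cv2.imwrite("pics/w7.png",d["image"])
E
```

```text
t 19.1 p [ 0.4279 -0.2462  0.1991] yaw -1.203 q6 0.53 open 0.0402 F [-0.   0.5 -1.3] | delta [-0.0002  0.0008  0.1047] n>=2.1
```

View pics/w7.png

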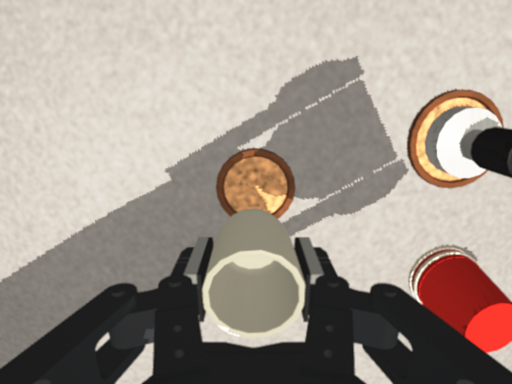

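The cup is held upright (rim 255,290) over the small dock (256,185). Lowering it now.

>>> {"op": "drive_tool", "data": {"rows": [[[0, 0, 0.03], 0], [[0, 0, 0.035], 0], [[0, 0, 0.025], 0], [[0, 0, 0.007], 0], [[0, 0, 0.002], 0], [[0, 0, 0.002], 0], [[0, 0, 0.002], 0], [[0, 0, 0], 0], [[0, 0, 0], 0]]}}

```text
t: 20.05
tool_pos: [0.4281, -0.2471, 0.0973]
tool_rot: [3.087, 0.574, 0.002]
contact_force: [0.5, 0.3, -0.7]
opening: 0.0406
grip_force: 30.7
```

>>> {"op": "drive_tool", "data": {"rows": [[[0, 0, 0.002], 0], [[0, 0, 0.001], 0], [[0, 0, 0.001], 0], [[0, 0, 0], 0], [[0, 0, 0], 0]]}}

```text
t: 20.55
tool_pos: [0.4281, -0.247, 0.0943]
tool_rot: [-3.088, -0.574, 0.0]
contact_force: [-5.1, 3.1, 12.0]
opening: 0.0406
grip_force: 31.7
```

>>> {"op": "drive_tool", "data": {"rows": [[[0, 0, 0], 0], [[0, 0, 0], 0], [[0, 0, 0], 0], [[0, 0, 0], 0], [[0, 0, 0], 0], [[0, 0, -0.03], 0], [[0, 0, -0.04], 0], [[0, 0, -0.04], 0], [[0, 0, -0.04], 0], [[0, 0, 0], 0]], "jaw": 0}}

```text
t: 21.55
tool_pos: [0.4301, -0.2486, 0.2497]
tool_rot: [3.079, 0.573, 0.013]
contact_force: [-0.6, -1.3, -0.1]
opening: 0.0854
grip_force: 0.0
```

```bash
python3 go.py .6410 .1975 .25 0.64;
```

```text
t 21.6 p [ 0.4301 -0.2486  0.2497] yaw -1.203 q6 0.53 open 0.0854 F [-0.6 -1.3 -0.1] | delta [ 0.3572 -0.3404 -0.0017] n>=9.9 turn 1.299 (alt -1.843) delta after turn [-0.2319 -0.4356 -0.0065]
```

>>> {"op": "drive_tool", "data": {"rows": [[[0.0357, -0.034, 0], 0], [[0.0357, -0.034, 0], 0], [[0.0357, -0.034, 0], 0], [[0.0357, -0.034, 0], 0], [[0.0357, -0.034, 0], 0], [[0.0357, -0.034, 0], 0], [[0.0357, -0.034, 0], 0], [[0.0357, -0.034, 0], 0], [[0.0357, -0.034, 0], 0], [[0.0357, -0.034, 0], 0]]}}

```text
t: 22.55
tool_pos: [0.6388, 0.2009, 0.2412]
tool_rot: [3.088, 0.575, -0.002]
contact_force: [0.5, -0.9, 0.8]
opening: 0.0852
grip_force: 0.0
```

>>> {"op": "drive_tool", "data": {"rows": [[[0, 0, 0], -0.14], [[0, 0, 0], -0.14], [[0, 0, 0], -0.14], [[0, 0, 0], -0.14], [[0, 0, 0], -0.14], [[0, 0, 0], -0.14], [[0, 0, 0], -0.14], [[0, 0, 0], -0.14], [[0, 0, 0], -0.14], [[0, 0, 0], -0.14]]}}

```text
t: 23.55
tool_pos: [0.6382, 0.1988, 0.2412]
tool_rot: [-1.985, -2.434, 0.002]
contact_force: [0.1, 0.9, 0.7]
opening: 0.0857
grip_force: 0.0
```

>>> {"op": "drive_tool", "data": {"rows": [[[0, 0, 0], -0.14], [[0, 0, 0], -0.14], [[0, 0, 0], -0.14], [[0, 0, 0], -0.02], [[0, 0, 0], 0], [[0, 0, 0], 0]]}}

```text
t: 24.15
tool_pos: [0.6384, 0.1989, 0.242]
tool_rot: [-1.417, -2.804, 0.0]
contact_force: [0.2, 0.5, -0.0]
opening: 0.0853
grip_force: 0.0
```

```bash
python3 go.py .6410 .1975 .082 0.64;python3 - <<'E'
from h import *
import pickle
d=cam("wrist"); cv2.imwrite("pics/w8.png",d["image"]); pickle.dump(d,open("w8.pkl","wb"))
E
```

```text
t 24.1 p [0.6384 0.1989 0.242 ] yaw 0.635 q6 -0.44 open 0.0853 F [ 0.2  0.5 -0. ] | delta [-0.0027  0.0013  0.16  ] n>=3.2 turn -0.005 (alt 3.137) delta after turn [-0.0027  0.0013  0.16  ]
```

View pics/w8.png

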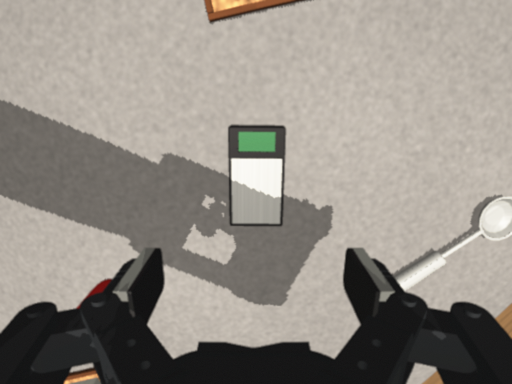

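The scale is square to the fingers (corners 229,125 to 283,226). The spoon (398,283) is well clear.

```bash
python3 - <<'E'
from h import *
import pickle
from go import go
d=pickle.load(open("w8.pkl","rb"))
P=onz(d,[(229,125),(286,125),(283,226),(230,226)],.02)[:,:2]; e=np.roll(P,-1,0)-P
print(P.mean(0),np.linalg.norm(e,axis=1),np.arctan2(e[:,1],e[:,0])); c=P.mean(0)
go((c[0],c[1],.082))
E
```

```text
[0.64045234 0.20136362] [0.05283227 0.1010269  0.05401969 0.10100538] [ 0.63616689 -0.93540342 -2.50597047  2.19443279]
t 24.2 p [0.6385 0.1989 0.2421] yaw 0.635 q6 -0.44 open 0.0857 F [ 0.7  0.5 -0.7] | delta [0.0008 0.0031 0.1601] n>=3.2
```

>>> {"op": "drive_tool", "data": {"rows": [[[0.0005, 0.003, 0.03], 0], [[0, 0, 0.04], 0], [[0, 0, 0.04], 0], [[0, 0, 0.03], 0], [[0, 0, 0.012], 0], [[0, 0, 0.006], 0], [[0, 0, 0.003], 0], [[0, 0, 0], 0], [[0, 0, 0], 0]], "grip_force": 50}}

```text
t: 25.1
tool_pos: [0.6418, 0.2013, 0.0835]
tool_rot: [1.413, 2.803, 0.003]
contact_force: [0.2, -0.1, -0.2]
opening: 0.0855
grip_force: 0.0
```

>>> {"op": "drive_tool", "data": {"rows": [[[0, 0, 0], 0], [[0, 0, 0], 0], [[0, 0, 0], 0], [[0, 0, 0], 0], [[0, 0, 0], 0], [[0, 0, 0], 0]], "jaw": 1}}

```text
t: 25.7
tool_pos: [0.6414, 0.2013, 0.0827]
tool_rot: [1.413, 2.804, 0.002]
contact_force: [-0.1, -1.3, 6.8]
opening: 0.0523
grip_force: 53.5
```

```bash
python3 go.py .5325 .365 .17 -.724
```

```text
t 25.7 p [0.6414 0.2013 0.0827] yaw 0.637 q6 -0.44 open 0.0523 F [-0.1 -1.3  6.8] | delta [ 0.1963  0.01   -0.0875] n>=4.3 turn 1.361 (alt -1.781) delta after turn [ 0.0505 -0.1899 -0.0877]
```

>>> {"op": "drive_tool", "data": {"rows": [[[0, 0, -0.01], 0], [[0, 0, -0.02], 0], [[0, 0, -0.03], 0], [[0, 0, -0.03], 0], [[0.03, 0.002, 0], 0], [[0.04, 0.002, 0], 0], [[0.04, 0.002, 0], 0], [[0.04, 0.002, 0], 0], [[0.03, 0.002, 0], 0], [[0.016, 0, 0], 0]]}}

```text
t: 26.7
tool_pos: [0.5298, 0.3661, 0.1704]
tool_rot: [-1.41, -2.805, 0.003]
contact_force: [-0.3, 0.5, -1.9]
opening: 0.0519
grip_force: 52.9
```

>>> {"op": "drive_tool", "data": {"rows": [[[0, 0, 0], 0.1], [[0, 0, 0], 0.14], [[0, 0, 0], 0.14], [[0, 0, 0], 0.14], [[0, 0, 0], 0.14], [[0, 0, 0], 0.14], [[0, 0, 0], 0.14], [[0, 0, 0], 0.14], [[0, 0, 0], 0.14], [[0, 0, 0], 0.14]]}}

```text
t: 27.7
tool_pos: [0.5321, 0.3637, 0.1707]
tool_rot: [2.867, 1.283, -0.003]
contact_force: [0.7, 0.1, -2.9]
opening: 0.0521
grip_force: 52.9
```

```bash
python3 go.py .5325 .365 .0867 -.724; python3 - <<'E'
from h import *
d=cam("scene"); cv2.imwrite("pics/s9.png",cv2.resize(d["image"][80:230,270:430],None,fx=4,fy=4,interpolation=2))
E
```

```text
t 27.7 p [0.5321 0.3637 0.1707] yaw -0.730 q6 1.21 open 0.0521 F [ 0.7  0.1 -2.9] | delta [ 0.0014 -0.0006  0.084 ] n>=1.7 turn -0.006 (alt 3.136) delta after turn [ 0.0014 -0.0006  0.084 ]
```

View pics/s9.png

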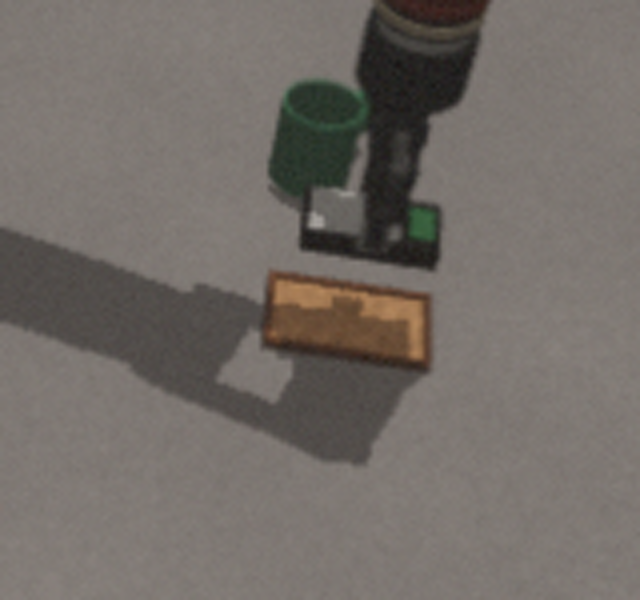

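The scale is held level (370,225) and is parallel to the dock (348,320). The pitcher is clear, so I lower.

>>> {"op": "drive_tool", "data": {"rows": [[[0.001, 0, 0.02], -0.006], [[0, 0, 0.03], 0], [[0, 0, 0.02], 0], [[0, 0, 0.006], 0], [[0, 0, 0.002], 0], [[0, 0, 0.002], 0], [[0, 0, 0], 0], [[0, 0, 0], 0]]}}

```text
t: 28.55
tool_pos: [0.5335, 0.3657, 0.0928]
tool_rot: [-2.859, -1.301, -0.003]
contact_force: [0.5, 0.5, -2.3]
opening: 0.0526
grip_force: 53.0
```

>>> {"op": "drive_tool", "data": {"rows": [[[0, 0, 0.002], 0], [[0, 0, 0.001], 0], [[0, 0, 0.001], 0], [[0, 0, 0], 0], [[0, 0, 0], 0]]}}

```text
t: 29.05
tool_pos: [0.5327, 0.3653, 0.0873]
tool_rot: [2.86, 1.301, -0.0]
contact_force: [-0.1, -0.7, -2.3]
opening: 0.0522
grip_force: 53.0
```

>>> {"op": "drive_tool", "data": {"rows": [[[0, 0, 0.001], 0], [[0, 0, 0.001], 0], [[0, 0, 0], 0], [[0, 0, 0], 0]]}}

```text
t: 29.45
tool_pos: [0.533, 0.3655, 0.0866]
tool_rot: [2.859, 1.301, 0.0]
contact_force: [-3.4, -1.5, 5.1]
opening: 0.0524
grip_force: 53.9
```

>>> {"op": "drive_tool", "data": {"rows": [[[0, 0, 0], 0], [[0, 0, 0], 0], [[0, 0, 0], 0], [[0, 0, 0], 0], [[0, 0, -0.03], 0], [[0, 0, -0.04], 0], [[0, 0, -0.04], 0], [[0, 0, -0.04], 0], [[0, 0, -0.04], 0], [[0, 0, 0], 0]], "jaw": 0}}

```text
t: 30.45
tool_pos: [0.5353, 0.3668, 0.2842]
tool_rot: [-2.859, -1.3, -0.022]
contact_force: [-0.5, -0.5, 1.2]
opening: 0.0856
grip_force: 0.0
```

```bash
python3 go.py .5 -.1 .4 -1.2; python3 - <<'E'
from h import *
import pickle
d=cam("wrist"); s=cam("scene"); pickle.dump((d,s),open("f1.pkl","wb"))
a=s["image"][100:310,80:430]
b=cv2.resize(d["image"],(400,300)); a=cv2.resize(a,(500,300),interpolation=2); a=a[:,:400]if 0 else a
c=np.zeros((600,500,3),np.uint8); c[:300]=a; c[300:,:400]=b; cv2.imwrite("pics/f1.png",c)
E
```

```text
t 30.4 p [0.5353 0.3668 0.2842] yaw -0.717 q6 1.20 open 0.0856 F [-0.5 -0.5  1.2] | delta [-0.3736  0.2807 -0.1193] n>=9.6 turn 0.483 (alt -2.659) delta after turn [-0.2006  0.4228 -0.1164]
```

View pics/f1.png

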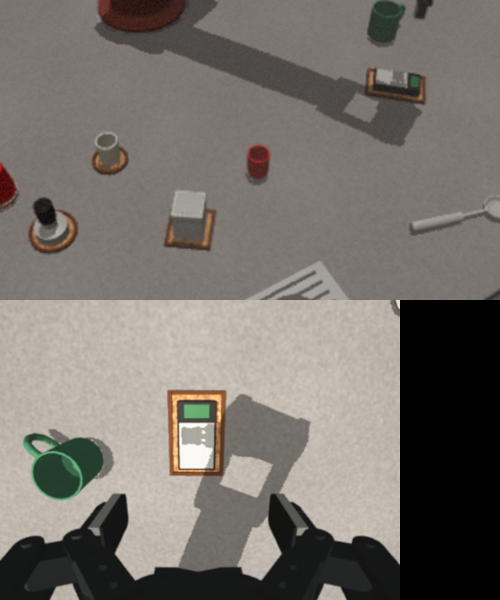

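The pictures show all four parts inside their docks: scale (197,433), tin (190,215), cup (108,150) and tamper (47,225). The pitcher, the stack and the red cup look undisturbed, and the gripper is clear of everything.

```bash
python3 -c "
from station import ctrl
print(ctrl.finish_job())"
```

```text
the job is handed in; nothing more can be done
None
```

I placed the tamper, scale, tin and cup in their matching docks, saw them there in the last pictures, and handed the job in at about 30 s; no verdict was returned.

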